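# Set the rib support one hole longer

## Task

The support for the aircraft rib on the bench has to be one hole longer: press its spring snap button down flush with the square tube, slide the tube outwards until the button snaps up fully in the next hole, then let go. Work gently by feel, never pressing, squeezing or pushing with more than about 20 N, and leave the loose things around the support where they are.

Things in the scene. Friction and masses are not known exactly. Their poses are not given: they have to be found in the camera images.
- stand: fixed grey steel support: base plate 100 x 370 x 12 mm, root post, and a 33 mm square inner tube level along its y. Origin on the bench right under the snap button, z up; +y is the outward direction in which the outer tube slides, away from the root post. A U-shaped guide fork 80 mm outward of the button stays below the outer tube's top.
- button_top (a point): centre of the flat top of the steel snap button, which stands in the fixed inner tube and pokes up through a 14 mm hole in the outer tube's top face. Shank 12 mm across, 45 degree cone head 4 mm high to a flat 4 mm across. Fully up, it stands 4.5 mm above the outer tube's flat top face. It goes straight up and down and never along the tube.
- snap_button (a joint): button depth in m: 0 fully up, 0.0045 flush, 0.0075 ducked under the tube wall. Spring 2.5 N at first, 4.3 N at flush. Up, its shank blocks the tube both ways; from 0.0035 down its cone lets the hole edge ride over it, and an outward push of about 10 N on the tube makes it duck. Hold it down until the tube has moved about 6 mm.
- sleeve (a joint): how far the outer tube has slid outward, in m; 0 at the start, button in the first hole. The next hole comes 0.036 to 0.056 further, different each time and not listed: slide on until the button snaps up there and its shank stops the tube dead (1 mm play each way). Friction about 1.5 N, plus about 1 N while the ducked button rubs.
- next_plate (a point): rough mark on the outer tube's top face, 46 mm to the root-post side of the first hole (it moves with the tube): near it a steel plate 30 x 36 x 2 mm is clamped on the tube, with the next hole, 14 mm across, in its middle. The plate's hole is up to 10 mm from this mark either way along the tube.
- tube_top (a point): point on the outer tube's flat top face at the first hole's centre, 85 mm above the bench; it moves with the tube. The outer tube is thin aluminium, 40 mm square, level, from 95 mm on the root side of this point to 130 mm outward. At its outward end, 129 mm from this point, a rest head rises 83 mm above the top face.
- tab_face (a point): middle of the upright face, turned to the button, of the aluminium thumb tab that stands across the outer tube's top face, its face 16 mm outward of the first hole's centre. Tab 32 mm wide, 6 mm thick, 19 mm high. Pushing outward on this face slides the tube; it moves with the tube.
- rubber_drum_center (a point): loose bystander: centre of a black rubber drum, 44 mm across and 34 mm high, upright
- bucking_bar: loose bystander: dark steel bar 35 x 85 x 26 mm, long along its y; origin under its centre
- screwdriver_grip (a point): loose bystander: middle of the handle of a screwdriver lying on the bench

How it is judged (in metres and radians):
On the way, in this order (a step that is already met when the one before it is completed fails the run):
1. the snap button is pressed flush while the tube is still at its first hole (value of joint snap_button above 0.0036 m and value of joint sleeve below 0.003 m), for 0.05 s.
2. the tube slides outward with the button ducked under its wall (value of joint sleeve above 0.012 m and value of joint snap_button above 0.006 m), for 0.1 s.
3. the button has snapped up fully in the next hole (value of joint sleeve between 0.033 and 0.059 m and value of joint snap_button below 0.0015 m), for 0.2 s.
At the end, for the whole second after the job is handed in: The outer tube is 33 to 59 mm out with the snap button up (within 1.5 mm of fully up) in the next hole, at rest and released (all of step 3 and velocity of joint sleeve between -0.003 and 0.003 m/s); the robot touches nothing.
It fails at once if the fingers or arm press, squeeze or push the outer tube with more than 26 N (contact force between any of the arm, the fingers and sleeve above 26 N).
It fails at once if the tube is forced against the snap button with more than 26 N (contact force between sleeve and snap_button above 26 N).
It fails at once if the snap button is pressed with more than 26 N (contact force between the fingers and snap_button above 26 N).
It fails at once if a loose bystander is moved more than 25 mm (distance of any of rubber_drum_center, bucking_bar, screwdriver_grip from where it was at the start of the episode above 0.025 m).
It also fails if it takes over 59 s, if anything falls off the work surface, if the arm or the gripper's body presses on something with over 40 N, if the wrist force passes 120 N, or if a joint passes its speed limit or range.

## Robot

A 6-joint arm with a two-finger parallel gripper is mounted at the origin on the work surface. World frame = base frame: x ahead of the robot, y to its left, z up, the work surface at z = 0. Lengths are in mm, angles in rad, forces in N, time in s.
With the tool pointing down it reaches from about 350 to 875 mm from the base axis. Payload 4.2 kg.
Tool frame: the origin (TCP) lies midway between the tips of the shut fingers; the grasp point (between the pads) lies ctrl.grasp_offset behind it (ctrl.grasp_offset is the distance from the TCP to the grasp point, in mm); z points along the fingers, y is the line along which they close (so a half turn about z gives the same grasp; the last joint's range is limited). The gripper opens to 85 mm and grips with 20 to 120 N. Pads are 22 mm wide; open, the fingers measure 114 mm over their backs; the gripper's body (76 mm by 85 mm) begins 54 mm behind the grasp point. The pads swing forward as they close: fully open they stand 13 mm farther back than shut.
Start: joints at [-0.846, 0.385, 0.008, 0, -1.194, -0.259], TCP at [280.722, -558.385, 231.312] pointing down, gripper open.
Joint ranges: [-3.14, 3.14], [-1.21, 2.06], [-1.07, 1.41], [-3.16, 2.05], [-2.99, -0.16], [-3.1, 3.1]. Speed limits (rad/s): [2.79, 2.79, 3.14, 3.14, 3.14, 3.14].

## Interface

Orientations are given as a unit quaternion [w, x, y, z].
In Python, from rig import ctrl gives the robot as it stands.
- The arm moves only by the shell command python3 -m crank 'ROWS' [OPENING] [FORCE]. ROWS is JSON, a list that holds one entry, the list of rows, each a list of 6 numbers: the shift along the world's x, y, z as a fraction of full scale, then the turn, a rotation vector about the world's x, y, z as a fraction of full scale. In form: [[[tx, ty, tz, ax, ay, az], ...]]. A call has 1 to 8 rows; each row shifts and turns the commanded pose from where the row before left it; what a row does not reach is not made up. Full scale, the value 1, is 0.15 m for a shift and 6 degrees for a turn. A row lasts 1/8 s, in which the tool goes at most 62.5 mm and 10.7 degrees, less where a joint would pass 70% of its speed; a pose out of reach is approached as far as the arm can. A call with a number of a shift or a turn outside -1 to 1 is refused whole. A call with a gripper value outside its range is refused whole. OPENING is the opening, from -1 (shut) to 1 (fully open), set as the call begins (- or left out, the last holds). The fingers move at their own pace and stop on an object; FORCE is the grip in N (left out, the last holds). Time passes only in rows, so rows that do not move let the fingers close. It gives the time, the measured TCP pose, the force, the opening and the grip force at its end, in the units of the state.
- ctrl.read_state(): the state, without advancing time (a new reading comes with each control period).
- ctrl.get_image(name): name is "scene" or "top"; returns (picture, depth): 384x512x3 uint8, red, green, blue; 384x512 float32, mm along the optical axis (not along the pixel's ray), 0 where there is no reading.
- ctrl.camera_model(name): a dict with "mtx" (3x3 intrinsics, pixels), "dist" ([k1, k2, p1, p2, k3] as OpenCV has them; the pictures are not rectified), "cam_to_world" (4x4, takes a point from camera to world coordinates). Camera axes: x right, y down, z forward; pixel columns grow to the right and rows downward; lengths in mm; the calibration is good to about 2 mm. A picture is of the moment at which its call begins. camera_model takes no time and is no camera call.
- ctrl.finish_job(): hands the job in; it is judged then, once.
Trained networks look in the newest picture that a camera, given by its name, has taken for a name from the list of things; names that differ only in an ending like _2 or _b are one class to them, and where a whole thing is asked for, a point or a joint stands for the part that bears it (a point fixed in the world has none). Each returns a list of dicts, best first, with "score" (0 to 1); they miss things now and then, are a little off and sometimes report something else, mostly with a low value. They report only what shows in the picture. A call takes as long as a camera call.
- ctrl.spot_in(camera, label): "centre" ([x, y, z] in mm, in the coordinates of the camera as it stood for that picture, good to about 4 mm: the middle of the surface that is visible of it).
The state is a dict: "time_s": time; "joint_positions": joint angles; "qvel": joint speeds; "tau": joint torques, N m; "eef_pos": TCP position; "ee_rot": TCP orientation; "force": force on the tool from outside, world axes, zero at the start; "torque": the same for the moment, N m; "gripper_width": finger opening in mm; "grasp_force": force on a finger pad.
Only numpy, scipy, OpenCV 4.12 (cv2) and the standard library are available. Lean on these libraries where they do the work, as an engineer would, in place of code of your own. Each camera call takes 0.05 s, during which the arm holds its last target. There are 200 camera calls.

## Working session

There is one attempt and no reset: what is moved stays moved. The work goes in short steps, Python scripts to look and compute and a shell command to move; the robot and the scene stay as the last step left them, time stands still between calls to the robot, and variables do not carry over. Pictures are saved under pics/ and viewed, at most 10 in all, crops included, and the job is handed in when it is done.

```bash
mkdir -p pics; cat > h.py <<'E'
import numpy as np, cv2
from rig import ctrl
def w(cam,p):
    T=np.array(ctrl.camera_model(cam)["cam_to_world"]); return (T@np.r_[p,1])[:3]
E
python3 - <<'E'
from h import *
for c in("scene","top"):
    im,d=ctrl.get_image(c); cv2.imwrite(f"pics/{c}0.png",im[:,:,::-1]); np.save(c+"_d.npy",d)
    m=ctrl.camera_model(c); print(c,np.round(m["cam_to_world"],2).tolist(),np.round(m["mtx"],1).tolist(),np.round(m["dist"],3))
    for n in("stand","button_top","next_plate","tube_top","tab_face","rubber_drum_center","bucking_bar","screwdriver_grip"):
        r=ctrl.spot_in(c,n); print(n,[(round(x["score"],2),np.round(w(c,x["centre"])).tolist()) for x in r[:2]])
s=ctrl.read_state();print(s)
E
```

```text
scene [[-0.34, 0.59, -0.73, 1160.47], [0.94, 0.22, -0.26, 192.83], [0.01, -0.78, -0.63, 542.49], [0.0, 0.0, 0.0, 1.0]] [[405.1, 0.0, 248.3], [0.0, 405.1, 186.5], [0.0, 0.0, 1.0]] [0.048 0.    0.    0.    0.   ]
stand [(0.97, [511.0, -95.0, 44.0])]
button_top []
next_plate [(0.9, [513.0, -80.0, 86.0])]
tube_top [(0.82, [514.0, -77.0, 85.0])]
tab_face [(0.65, [512.0, -74.0, 85.0])]
rubber_drum_center [(0.8, [619.0, -200.0, 30.0])]
bucking_bar [(0.68, [620.0, -69.0, 29.0])]
screwdriver_grip []
top [[0.02, -0.99, 0.12, 495.12], [-1.0, -0.03, -0.05, 31.15], [0.05, -0.12, -0.99, 809.1], [0.0, 0.0, 0.0, 1.0]] [[423.1, 0.0, 252.8], [0.0, 423.1, 188.9], [0.0, 0.0, 1.0]] [-0.156  0.     0.     0.     0.   ]
stand [(0.93, [491.0, -114.0, 9.0])]
button_top [(0.56, [491.0, -124.0, 86.0])]
next_plate [(0.81, [496.0, -85.0, 83.0])]
tube_top [(0.78, [495.0, -88.0, 86.0])]
tab_face [(0.62, [499.0, -87.0, 87.0])]
rubber_drum_center [(0.91, [598.0, -199.0, 34.0])]
bucking_bar [(0.93, [606.0, -65.0, 25.0])]
screwdriver_grip [(0.73, [393.0, -72.0, 24.0]), (0.36, [494.0, -88.0, 89.0])]
{'time_s': 0.9, 'joint_positions': array([-8.46374802e-01,  3.84633238e-01,  7.88520554e-03, -9.22727875e-06,
       -1.19401199e+00, -2.58587267e-01]), 'qvel': array([ 0.00114388,  0.00065474, -0.00075484,  0.00123333,  0.00184433,
       -0.00046012]), 'tau': array([ 1.03232884e-03, -3.92075694e+01,  1.88616997e+01,  4.19062078e+00,
       -3.17949107e-04, -5.81282478e-06]), 'eef_pos': array([ 280.72792037, -558.36498843,  231.34524019]), 'ee_rot': array([ 1.23491067e-05, -2.30815208e-01,  9.72997605e-01, -1.39785857e-05]), 'force': array([0.40464015, 1.45611026, 0.26185101]), 'torque': array([-0.03891707, -0.01663085,  0.03453604]), 'grasp_force': 0.0, 'gripper_width': 85.592496073062}
```

View pics/scene0.png

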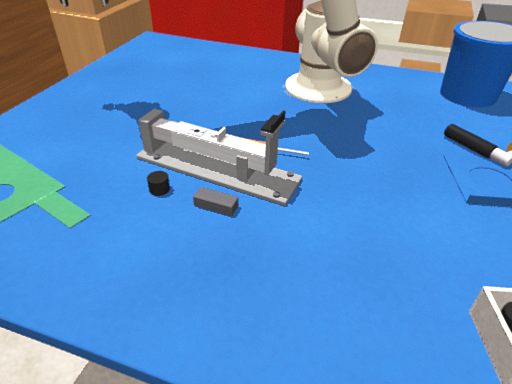

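View pics/top0.png

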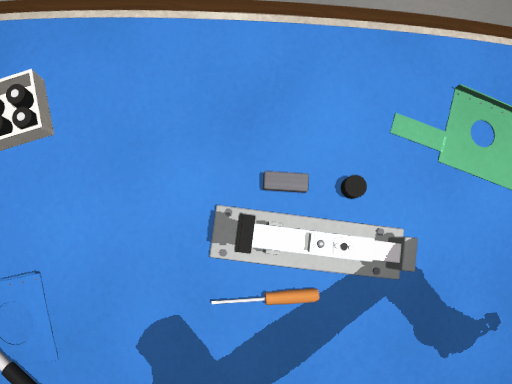

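```bash
cat >> h.py <<'E'
def px(cam,u,v,z):
    m=ctrl.camera_model(cam); T=np.array(m["cam_to_world"])
    n=cv2.undistortPoints(np.array([[[u,v]]],float),np.array(m["mtx"]),np.array(m["dist"]))[0,0]
    r=T[:3,:3]@np.r_[n,1]; return T[:3,3]+r*(z-T[2,3])/r[2]
def crop(cam,u0,v0,u1,v1,k,name):
    im,d=ctrl.get_image(cam); cv2.imwrite(name,cv2.resize(im[v0:v1,u0:u1,::-1],None,fx=k,fy=k,interpolation=cv2.INTER_CUBIC)); return d
E
python3 - <<'E'
from h import *
d=crop("top",230,200,420,290,4,"pics/c1.png")
g=cv2.cvtColor(ctrl.get_image("top")[0],cv2.COLOR_RGB2GRAY)
# tube outline edges between columns
for u in (265,280,295,330,360,380):
    print(u,g[222:270,u].tolist())
print(g[236:252,300:352])
E
```

```text
265 [117, 116, 153, 249, 254, 254, 254, 254, 254, 254, 254, 254, 254, 254, 254, 254, 254, 254, 254, 254, 254, 254, 254, 254, 254, 254, 238, 124, 75, 100, 135, 158, 193, 200, 202, 202, 204, 205, 204, 207, 204, 180, 109, 126, 126, 127, 127, 126]
280 [172, 186, 201, 205, 172, 249, 254, 254, 254, 254, 254, 254, 254, 254, 254, 254, 254, 254, 254, 254, 254, 254, 254, 254, 254, 254, 254, 254, 246, 207, 200, 199, 199, 200, 203, 202, 202, 201, 202, 203, 203, 202, 206, 175, 112, 126, 125, 125]
295 [201, 201, 201, 200, 197, 197, 185, 251, 254, 254, 254, 254, 254, 254, 254, 254, 254, 254, 254, 254, 254, 254, 254, 254, 254, 254, 254, 254, 254, 254, 234, 204, 201, 201, 201, 202, 202, 201, 199, 199, 198, 198, 199, 199, 202, 171, 110, 125]
330 [200, 200, 202, 203, 201, 202, 201, 201, 200, 199, 200, 245, 254, 254, 254, 254, 254, 254, 254, 254, 254, 254, 254, 254, 254, 254, 254, 254, 254, 254, 254, 254, 254, 254, 251, 199, 199, 199, 200, 200, 202, 202, 200, 201, 202, 202, 201, 200]
360 [128, 115, 195, 205, 204, 204, 203, 204, 203, 205, 205, 205, 203, 203, 221, 253, 254, 254, 254, 254, 254, 254, 254, 2
[... 3107 characters left out ...]
0 253 223 102  77  78  77  76  91 229 167 244 252 253]
 [254 254 254 254 191 190 192 140  97 164 254 254 254 254 254 254 254 254
  254 254 254 254 254 254 254 254 254 254 254 254 254 254 245 236 253 253
  253 253 253 253 249 197 110  82  73 100 186 251 230 231 250 253]
 [254 254 254 254 254 254 254 202 101 183 254 254 252 254 254 254 254 254
  254 254 254 254 254 254 254 254 254 254 254 254 254 254 245 238 253 253
  253 253 253 253 253 249 222 184 175 211 251 253 253 253 248 252]
 [254 254 254 254 254 254 254 242 156 199 251 253 253 254 254 254 254 254
  254 254 254 254 254 254 254 254 254 254 254 254 254 254 247 242 254 253
  254 254 254 254 254 254 254 254 254 254 254 254 253 253 253 253]]
```

View pics/c1.png

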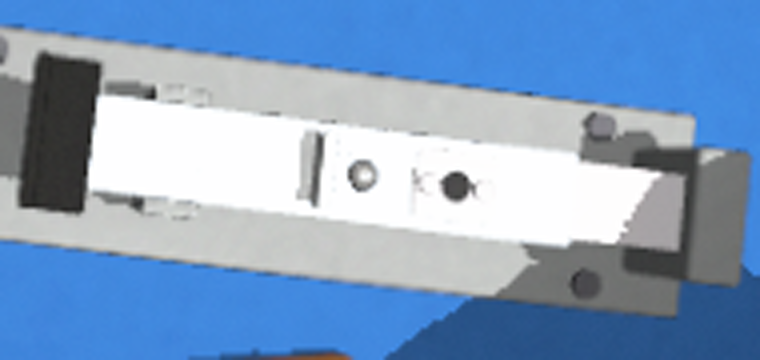

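```bash
python3 - <<'E'
from h import *
b=px("top",321,243.6,89.5); h=px("top",344.0,246.2,87); 
ax=px("top",330,244.8,85)-px("top",265,236.5,85)
t=px("top",310.5,243.5,85)
e1=px("top",295,228.8,85);e2=px("top",295,252.3,85);print("width",e1-e2)
print(b,h,np.linalg.norm(b-h),t)
dirn=-ax/np.linalg.norm(ax); dh=(b-h)/np.linalg.norm((b-h)[:2])
print(dirn,dh,[np.degrees(np.arctan2(v[1],v[0])) for v in(dirn,dh)])
b2=px("scene",196.5,130,89.5);print("scene b",b2)
print(ctrl.read_state()["time_s"])
im,d=ctrl.get_image("top");print(d[238:250:3,316:350:4].round());print(ctrl.grasp_offset)
E
```

```text
width [40.24254443  0.60316593  0.        ]
[ 492.4109623  -125.48073956   89.5       ] [ 488.52481408 -166.69657266   87.        ] 41.474052682110724 [ 492.25764797 -108.05483632   85.        ]
[ 0.10610379  0.99435506 -0.        ] [0.09387141 0.99558433 0.06038846] [np.float64(83.9092355842431), np.float64(84.61363404483915)]
scene b [ 494.83729991 -164.22512349   89.5       ]
1.0
[[725. 728. 727. 729. 729. 727. 728. 729. 730.]
 [726. 726. 725. 723. 729. 727. 725. 727. 725.]
 [726. 722. 727. 724. 727. 723. 726. 727. 727.]
 [725. 728. 725. 725. 727. 722. 725. 728. 725.]]
18.700000000000003
```

```bash
python3 -m crank '[[[0.176,0.359,-0.02,0,0,-0.677],[0.176,0.359,-0.02,0,0,-0.677],[0.176,0.359,-0.02,0,0,-0.677],[0.176,0.359,-0.02,0,0,-0.677],[0.176,0.359,-0.02,0,0,-0.677],[0.176,0.359,-0.02,0,0,-0.677],[0.176,0.359,-0.02,0,0,-0.677],[0.176,0.359,-0.02,0,0,-0.677]]]' -1 30; python3 -m crank '[[[0,0,0,0,0,0],[0,0,0,0,0,0]]]'
```

```text
time_s: 2.05
eef_pos: [492.7, -125.7, 207.7]
ee_rot: [0.001, 0.052, 0.999, -0.0]
force: [1.1, -0.8, -0.6]
gripper_width: -0.3
grasp_force: 0.0
time_s: 2.3
eef_pos: [491.8, -127.5, 207.3]
ee_rot: [-0.0, 0.05, 0.999, -0.0]
force: [0.3, -0.3, -1.2]
gripper_width: -0.1
grasp_force: 0.0
```

```bash
python3 -m crank '[[[0,0,-0.2,0,0,0],[0,0,-0.2,0,0,0],[0,0,-0.15,0,0,0],[0,0,-0.07,0,0,0],[0,0,0,0,0,0],[0,0,0,0,0,0]]]'; python3 - <<'E'
from h import *
crop("scene",130,70,300,200,4,"pics/c2.png")
E
```

```text
time_s: 3.05
eef_pos: [492.6, -128.0, 115.3]
ee_rot: [0.001, 0.051, 0.999, -0.0]
force: [-0.1, -0.3, 0.6]
gripper_width: -0.1
grasp_force: 0.0
```

View pics/c2.png

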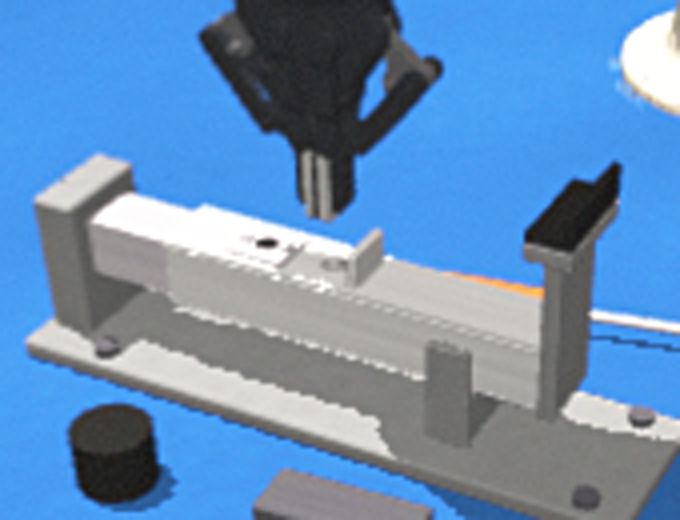

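```bash
python3 - <<'E'
from h import *
m=ctrl.camera_model("scene");T=np.linalg.inv(np.array(m["cam_to_world"]))
for p in [(492.6,-128,115.3),(492.4,-125.5,89.5),(488.5,-166.7,87),(492.5,-128,89.5)]:
    q=cv2.projectPoints(np.array([p],float),cv2.Rodrigues(T[:3,:3])[0],T[:3,3],np.array(m["mtx"]),np.array(m["dist"]))[0][0,0]
    print((q-[130,70])*4)
E
```

```text
[327.64883472 208.00335866]
[334.50002411 251.59283375]
[267.3155815 237.4049676]
[330.08479896 250.78566797]
```

```bash
python3 -m crank '[[[0.01,0,-0.05,0,0,0],[0,0,-0.05,0,0,0],[0,0,-0.03,0,0,0],[0,0,-0.02,0,0,0],[0,0,0,0,0,0],[0,0,0,0,0,0]]]';  python3 -m crank '[[[0,0,-0.01,0,0,0],[0,0,-0.01,0,0,0],[0,0,-0.005,0,0,0],[0,0,0,0,0,0]]]'
```

```text
time_s: 3.85
eef_pos: [493.6, -127.6, 91.9]
ee_rot: [0.0, 0.051, 0.999, -0.0]
force: [0.3, -0.5, 0.2]
gripper_width: -0.2
grasp_force: 0.0
time_s: 4.35
eef_pos: [493.6, -127.6, 88.3]
ee_rot: [0.0, 0.051, 0.999, -0.0]
force: [0.5, 0.5, 3.6]
gripper_width: 0.2
grasp_force: 1.4
```

```bash
python3 -m crank '[[[0,0,-0.007,0,0,0],[0,0,0,0,0,0]]]';python3 -m crank '[[[0,0,-0.007,0,0,0],[0,0,0,0,0,0]]]';python3 -m crank '[[[0,0,-0.004,0,0,0],[0,0,0,0,0,0]]]'
```

```text
time_s: 4.6
eef_pos: [493.6, -127.6, 87.1]
ee_rot: [0.0, 0.051, 0.999, -0.0]
force: [0.1, 1.0, 3.8]
gripper_width: -0.1
grasp_force: 1.6
time_s: 4.85
eef_pos: [493.6, -127.6, 86.0]
ee_rot: [0.0, 0.051, 0.999, -0.0]
force: [-0.1, 0.9, 3.6]
gripper_width: -0.2
grasp_force: 1.8
time_s: 5.1
eef_pos: [493.6, -127.6, 85.4]
ee_rot: [0.0, 0.051, 0.999, -0.0]
force: [0.4, 0.6, 4.0]
gripper_width: 0.0
grasp_force: 1.9
```

```bash
python3 -m crank '[[[0,0,-0.003,0,0,0],[0,0,0,0,0,0]]]';python3 -m crank '[[[0,0,-0.002,0,0,0],[0,0,0,0,0,0]]]'
```

```text
time_s: 5.35
eef_pos: [493.5, -127.6, 85.1]
ee_rot: [0.0, 0.051, 0.999, -0.0]
force: [-1.0, 0.3, 4.8]
gripper_width: -0.1
grasp_force: 2.5
time_s: 5.6
eef_pos: [493.6, -127.6, 85.1]
ee_rot: [0.0, 0.051, 0.999, -0.0]
force: [-1.1, 0.2, 6.0]
gripper_width: -0.2
grasp_force: 3.4
```

```bash
for i in 1; do python3 -m crank '[[[0.0007,0.0067,0,0,0,0],[0,0,0,0,0,0]]]'; done; python3 -m crank '[[[0.0007,0.0067,0,0,0,0],[0,0,0,0,0,0]]]'; python3 -m crank '[[[0.0004,0.004,0,0,0,0],[0,0,0,0,0,0]]]'
```

```text
time_s: 5.85
eef_pos: [493.7, -127.2, 85.1]
ee_rot: [0.0, 0.05, 0.999, -0.001]
force: [-0.9, -2.1, 5.9]
gripper_width: 0.3
grasp_force: 3.1
time_s: 6.1
eef_pos: [493.8, -126.4, 85.1]
ee_rot: [0.0, 0.05, 0.999, -0.001]
force: [-0.5, -2.3, 6.1]
gripper_width: 0.0
grasp_force: 2.9
time_s: 6.35
eef_pos: [493.9, -125.8, 85.1]
ee_rot: [0.0, 0.05, 0.999, -0.001]
force: [-0.8, -3.3, 4.9]
gripper_width: 0.1
grasp_force: 2.8
```

```bash
python3 -m crank '[[[0.0004,0.004,0,0,0,0],[0,0,0,0,0,0]]]';python3 -m crank '[[[0.0004,0.004,0,0,0,0],[0,0,0,0,0,0]]]';python3 -m crank '[[[0.0004,0.004,0,0,0,0],[0,0,0,0,0,0]]]'
```

```text
time_s: 6.6
eef_pos: [494.0, -125.2, 85.1]
ee_rot: [0.0, 0.05, 0.999, -0.001]
force: [-1.3, -3.1, 5.8]
gripper_width: 0.2
grasp_force: 2.8
time_s: 6.85
eef_pos: [494.1, -124.6, 85.1]
ee_rot: [0.0, 0.05, 0.999, -0.001]
force: [-0.5, -3.0, 5.4]
gripper_width: -0.1
grasp_force: 2.8
time_s: 7.1
eef_pos: [494.2, -124.0, 85.1]
ee_rot: [0.0, 0.05, 0.999, -0.001]
force: [-0.7, -3.9, 5.7]
gripper_width: -0.1
grasp_force: 2.8
```

```bash
python3 -m crank '[[[0.0004,0.004,0,0,0,0],[0,0,0,0,0,0]]]';python3 -m crank '[[[0.0004,0.004,0,0,0,0],[0,0,0,0,0,0]]]';python3 -m crank '[[[0.0004,0.004,0,0,0,0],[0,0,0,0,0,0]]]'
```

```text
time_s: 7.35
eef_pos: [494.2, -123.5, 85.1]
ee_rot: [0.0, 0.05, 0.999, -0.001]
force: [0.0, -2.9, 5.6]
gripper_width: -0.1
grasp_force: 3.2
time_s: 7.6
eef_pos: [494.3, -122.9, 85.1]
ee_rot: [0.0, 0.05, 0.999, -0.001]
force: [-0.8, -3.0, 5.3]
gripper_width: -0.1
grasp_force: 3.2
time_s: 7.85
eef_pos: [494.3, -122.3, 85.1]
ee_rot: [0.0, 0.05, 0.999, -0.001]
force: [-0.2, -3.9, 5.2]
gripper_width: 0.0
grasp_force: 3.2
```

```bash
python3 -m crank '[[[0.0004,0.004,0,0,0,0],[0,0,0,0,0,0]]]';python3 -m crank '[[[0.0004,0.004,0,0,0,0],[0,0,0,0,0,0]]]';python3 -m crank '[[[0.0004,0.004,0,0,0,0],[0,0,0,0,0,0]]]';python3 -m crank '[[[0.0004,0.004,0,0,0,0],[0,0,0,0,0,0]]]'; python3 - <<'E'
from h import *
crop("scene",130,70,300,200,4,"pics/c3.png")
E
```

```text
time_s: 8.1
eef_pos: [494.4, -121.7, 85.1]
ee_rot: [0.0, 0.05, 0.999, -0.001]
force: [-0.4, -3.6, 5.5]
gripper_width: 0.2
grasp_force: 3.2
time_s: 8.35
eef_pos: [494.5, -121.2, 85.1]
ee_rot: [0.0, 0.05, 0.999, -0.001]
force: [-0.7, -4.7, 5.2]
gripper_width: -0.2
grasp_force: 3.3
time_s: 8.6
eef_pos: [494.5, -120.8, 85.1]
ee_rot: [0.0, 0.05, 0.999, -0.001]
force: [-0.8, -5.5, 4.7]
gripper_width: 0.1
grasp_force: 3.9
time_s: 8.85
eef_pos: [494.5, -120.5, 85.1]
ee_rot: [0.0, 0.05, 0.999, -0.001]
force: [-0.1, -6.9, 5.7]
gripper_width: 0.3
grasp_force: 4.5
```

View pics/c3.png

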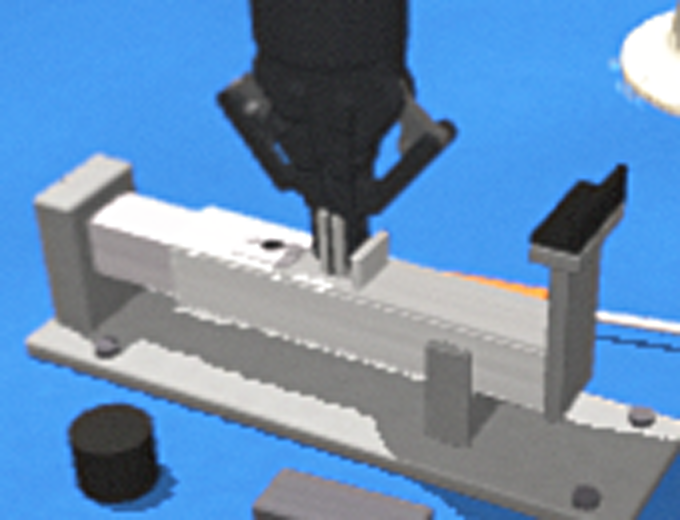

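```bash
python3 -m crank '[[[0.0004,0.004,0,0,0,0],[0,0,0,0,0,0]]]';python3 -m crank '[[[0.0004,0.004,0,0,0,0],[0,0,0,0,0,0]]]';python3 -m crank '[[[0.0004,0.004,0,0,0,0],[0,0,0,0,0,0]]]'
```

```text
time_s: 9.15
eef_pos: [494.5, -120.2, 85.1]
ee_rot: [0.0, 0.05, 0.999, -0.001]
force: [0.4, -8.1, 4.6]
gripper_width: -0.1
grasp_force: 5.1
time_s: 9.4
eef_pos: [494.6, -119.8, 85.1]
ee_rot: [0.0, 0.051, 0.999, -0.001]
force: [-0.2, -9.4, 4.6]
gripper_width: -0.1
grasp_force: 5.5
time_s: 9.65
eef_pos: [494.6, -119.5, 85.1]
ee_rot: [0.0, 0.05, 0.999, -0.002]
force: [0.4, -12.0, 3.9]
gripper_width: -0.4
grasp_force: 6.3
```

```bash
python3 -m crank '[[[0.0004,0.004,0,0,0,0],[0,0,0,0,0,0]]]';python3 -m crank '[[[0.0003,0.003,0,0,0,0],[0,0,0,0,0,0]]]'
```

```text
time_s: 9.9
eef_pos: [494.6, -118.8, 85.1]
ee_rot: [0.0, 0.051, 0.999, -0.001]
force: [-0.1, -9.3, 4.4]
gripper_width: 0.2
grasp_force: 6.1
time_s: 10.15
eef_pos: [494.7, -118.5, 85.1]
ee_rot: [0.0, 0.05, 0.999, -0.002]
force: [-0.2, -11.5, 4.4]
gripper_width: 0.1
grasp_force: 6.6
```

Moving over the cone; keep pushing.

```bash
python3 -m crank '[[[0.0003,0.003,0,0,0,0],[0,0,0,0,0,0]]]';python3 -m crank '[[[0.0003,0.003,0,0,0,0],[0,0,0,0,0,0]]]';python3 -m crank '[[[0.0003,0.003,0,0,0,0],[0,0,0,0,0,0]]]'
```

```text
time_s: 10.4
eef_pos: [494.7, -118.4, 85.1]
ee_rot: [-0.0, 0.05, 0.999, -0.002]
force: [0.5, -13.3, 4.2]
gripper_width: -0.0
grasp_force: 7.0
time_s: 10.65
eef_pos: [494.7, -118.2, 85.1]
ee_rot: [-0.0, 0.05, 0.999, -0.002]
force: [0.5, -14.1, 3.8]
gripper_width: 0.1
grasp_force: 7.6
time_s: 10.9
eef_pos: [495.0, -115.6, 85.1]
ee_rot: [0.0, 0.051, 0.999, -0.0]
force: [-0.8, -1.3, 6.3]
gripper_width: -0.1
grasp_force: 3.7
```

```bash
python3 -m crank '[[[0.0005,0.005,0,0,0,0],[0.0005,0.005,0,0,0,0],[0,0,0,0,0,0]]]';python3 -m crank '[[[0.0005,0.005,0,0,0,0],[0.0005,0.005,0,0,0,0],[0.0005,0.005,0,0,0,0],[0.0005,0.005,0,0,0,0],[0,0,0,0,0,0]]]'; python3 - <<'E'
from h import *
crop("scene",130,70,300,200,4,"pics/c4.png")
E
```

```text
time_s: 11.28
eef_pos: [495.2, -114.1, 85.0]
ee_rot: [0.0, 0.051, 0.999, -0.001]
force: [-0.6, -3.4, 5.7]
gripper_width: -0.3
grasp_force: 4.2
time_s: 11.9
eef_pos: [495.5, -111.1, 85.1]
ee_rot: [0.0, 0.051, 0.999, -0.001]
force: [-0.5, -3.4, 4.5]
gripper_width: 0.1
grasp_force: 4.2
```

View pics/c4.png

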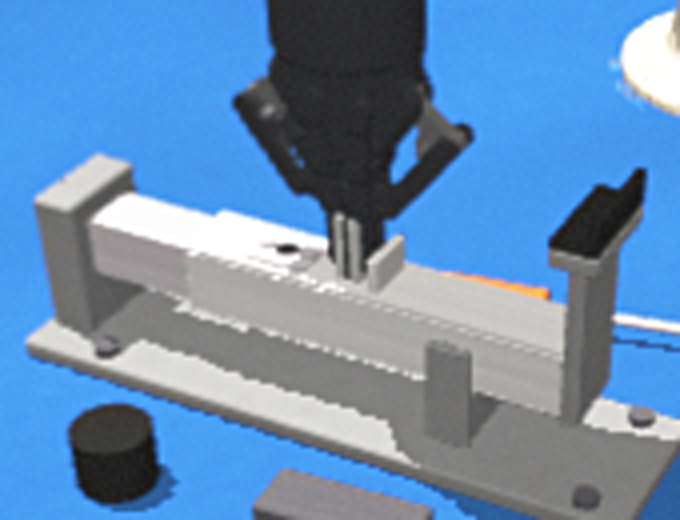

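```bash
python3 -m crank '[[[0.001,0.01,0,0,0,0],[0.001,0.01,0,0,0,0],[0.001,0.01,0,0,0,0],[0.001,0.01,0,0,0,0],[0.001,0.01,0,0,0,0],[0.001,0.01,0,0,0,0],[0.001,0.01,0,0,0,0],[0,0,0,0,0,0]]]';python3 -m crank '[[[0.001,0.01,0,0,0,0],[0.001,0.01,0,0,0,0],[0.0005,0.005,0,0,0,0],[0.0005,0.005,0,0,0,0],[0.0005,0.005,0,0,0,0],[0,0,0,0,0,0]]]'
```

```text
time_s: 12.95
eef_pos: [496.6, -100.5, 85.1]
ee_rot: [0.0, 0.051, 0.999, -0.0]
force: [-0.8, -3.2, 5.3]
gripper_width: 0.2
grasp_force: 4.1
time_s: 13.7
eef_pos: [497.1, -95.3, 85.1]
ee_rot: [0.0, 0.051, 0.999, -0.001]
force: [0.2, -3.3, 5.0]
gripper_width: 0.2
grasp_force: 4.2
```

```bash
python3 -m crank '[[[0.0005,0.005,0,0,0,0],[0.0005,0.005,0,0,0,0],[0.0005,0.005,0,0,0,0],[0.0005,0.005,0,0,0,0],[0.0005,0.005,0,0,0,0],[0.0005,0.005,0,0,0,0],[0.0005,0.005,0,0,0,0],[0,0,0,0,0,0]]]';python3 -m crank '[[[0.0003,0.003,0,0,0,0],[0.0003,0.003,0,0,0,0],[0.0003,0.003,0,0,0,0],[0.0003,0.003,0,0,0,0],[0,0,0,0,0,0]]]';python3 -m crank '[[[0.0003,0.003,0,0,0,0],[0.0003,0.003,0,0,0,0],[0.0003,0.003,0,0,0,0],[0,0,0,0,0,0]]]'
```

```text
time_s: 14.7
eef_pos: [497.7, -90.0, 85.1]
ee_rot: [0.0, 0.05, 0.999, -0.001]
force: [0.0, -3.4, 5.5]
gripper_width: 0.2
grasp_force: 4.1
time_s: 15.32
eef_pos: [497.8, -88.3, 85.0]
ee_rot: [0.0, 0.051, 0.999, -0.001]
force: [-0.2, -3.9, 4.7]
gripper_width: -0.2
grasp_force: 4.2
time_s: 15.82
eef_pos: [498.3, -85.9, 85.0]
ee_rot: [0.001, 0.05, 0.999, 0.0]
force: [-0.3, 0.7, 5.4]
gripper_width: 0.4
grasp_force: 2.7
```

```bash
python3 -m crank '[[[0.0003,0.003,0,0,0,0],[0,0,0,0,0,0]]]';python3 -m crank '[[[0.0003,0.003,0,0,0,0],[0,0,0,0,0,0]]]';python3 -m crank '[[[0.0003,0.003,0,0,0,0],[0,0,0,0,0,0]]]';python3 -m crank '[[[0.0003,0.003,0,0,0,0],[0,0,0,0,0,0]]]'
```

```text
time_s: 16.08
eef_pos: [498.4, -85.7, 85.0]
ee_rot: [0.001, 0.05, 0.999, -0.0]
force: [0.2, -0.4, 4.6]
gripper_width: 0.3
grasp_force: 2.7
time_s: 16.32
eef_pos: [498.4, -85.5, 85.0]
ee_rot: [0.001, 0.05, 0.999, -0.0]
force: [0.6, -1.3, 5.7]
gripper_width: -0.1
grasp_force: 2.6
time_s: 16.58
eef_pos: [498.4, -85.1, 85.0]
ee_rot: [0.001, 0.051, 0.999, -0.0]
force: [-0.1, -1.1, 5.5]
gripper_width: -0.2
grasp_force: 2.6
time_s: 16.82
eef_pos: [498.5, -84.6, 85.0]
ee_rot: [0.001, 0.05, 0.999, -0.0]
force: [-0.6, -1.7, 5.2]
gripper_width: -0.1
grasp_force: 2.6
```

```bash
python3 -m crank '[[[0.0003,0.003,0,0,0,0],[0,0,0,0,0,0]]]';python3 -m crank '[[[0.0003,0.003,0,0,0,0],[0,0,0,0,0,0]]]';python3 -m crank '[[[0.0003,0.003,0,0,0,0],[0,0,0,0,0,0]]]'; python3 - <<'E'
from h import *
crop("scene",130,70,300,200,4,"pics/c5.png")
E
```

```text
time_s: 17.08
eef_pos: [498.5, -84.2, 85.0]
ee_rot: [0.001, 0.051, 0.999, -0.0]
force: [0.6, -0.9, 5.0]
gripper_width: -0.2
grasp_force: 2.6
time_s: 17.32
eef_pos: [498.6, -83.7, 85.0]
ee_rot: [0.001, 0.05, 0.999, -0.0]
force: [0.5, -1.6, 4.8]
gripper_width: -0.0
grasp_force: 2.6
time_s: 17.58
eef_pos: [498.6, -83.3, 85.0]
ee_rot: [0.001, 0.05, 0.999, -0.0]
force: [0.6, -1.9, 5.0]
gripper_width: 0.1
grasp_force: 2.6
```

View pics/c5.png

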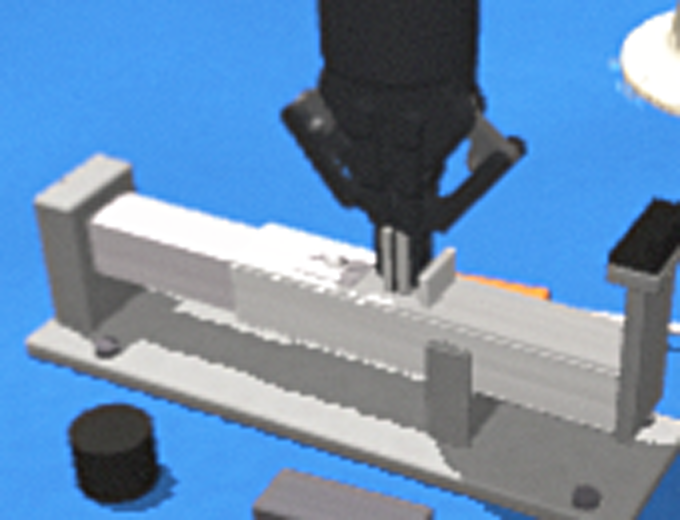

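```bash
python3 -m crank '[[[0.0005,0.005,0,0,0,0],[0,0,0,0,0,0]]]';python3 -m crank '[[[0.0005,0.005,0,0,0,0],[0,0,0,0,0,0]]]';python3 -m crank '[[[0.0004,0.004,0,0,0,0],[0,0,0,0,0,0]]]'
```

```text
time_s: 17.88
eef_pos: [498.5, -82.8, 85.0]
ee_rot: [0.001, 0.05, 0.999, -0.0]
force: [-0.2, -2.3, 4.6]
gripper_width: -0.2
grasp_force: 2.7
time_s: 18.12
eef_pos: [498.5, -82.2, 85.0]
ee_rot: [0.0, 0.05, 0.999, -0.0]
force: [0.1, -2.7, 4.9]
gripper_width: 0.0
grasp_force: 2.8
time_s: 18.38
eef_pos: [498.5, -81.6, 85.0]
ee_rot: [0.0, 0.051, 0.999, -0.001]
force: [0.0, -3.5, 5.7]
gripper_width: -0.5
grasp_force: 2.9
```

```bash
python3 -m crank '[[[0.0004,0.004,0,0,0,0],[0,0,0,0,0,0]]]';python3 -m crank '[[[0.0004,0.004,0,0,0,0],[0,0,0,0,0,0]]]';python3 -m crank '[[[0.0003,0.003,0,0,0,0],[0,0,0,0,0,0]]]'
```

```text
time_s: 18.62
eef_pos: [498.5, -81.3, 85.0]
ee_rot: [0.0, 0.051, 0.999, -0.001]
force: [0.4, -5.3, 5.0]
gripper_width: 0.4
grasp_force: 4.0
time_s: 18.88
eef_pos: [498.5, -81.1, 85.0]
ee_rot: [0.0, 0.05, 0.999, -0.001]
force: [0.3, -6.8, 5.8]
gripper_width: 0.1
grasp_force: 4.8
time_s: 19.12
eef_pos: [498.5, -81.0, 85.0]
ee_rot: [0.0, 0.05, 0.999, -0.001]
force: [0.4, -9.1, 5.7]
gripper_width: -0.1
grasp_force: 5.5
```

```bash
python3 -m crank '[[[-0.001,-0.012,0.003,0,0,0],[0,-0.003,0.007,0,0,0],[0,0,0.02,0,0,0],[0,0,0.1,0,0,0],[0,0,0.2,0,0,0],[0,0,0.2,0,0,0],[0,0,0.2,0,0,0],[0,0,0,0,0,0]]]';python3 -m crank '[[[-0.2,-0.3,0,0,0,0],[-0.2,-0.3,0,0,0,0],[-0.2,-0.3,0,0,0,0],[-0.2,-0.3,0,0,0,0],[0,0,0,0,0,0],[0,0,0,0,0,0]]]'; python3 - <<'E'
from h import *
crop("top",220,200,420,290,4,"pics/c6.png")
E
```

```text
time_s: 20.12
eef_pos: [499.3, -80.9, 196.3]
ee_rot: [0.002, 0.05, 0.999, 0.001]
force: [-0.2, -0.4, 0.4]
gripper_width: 0.3
grasp_force: 0.0
time_s: 20.88
eef_pos: [377.7, -261.2, 193.3]
ee_rot: [-0.001, 0.051, 0.999, 0.0]
force: [0.0, 0.5, -0.3]
gripper_width: -0.1
grasp_force: 0.0
```

View pics/c6.png

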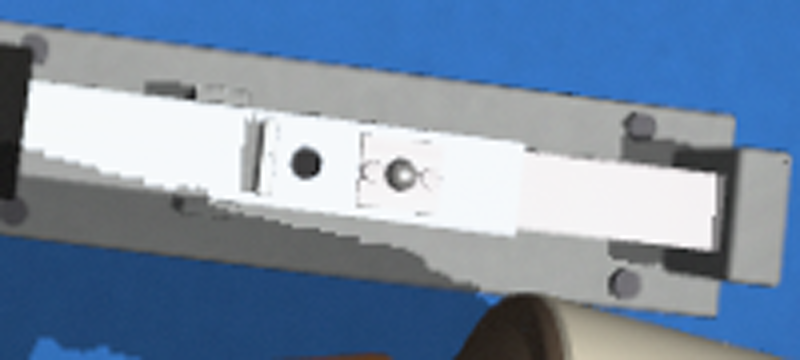

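The crop shows the button standing in the plate's hole at about (400,174) and the first hole empty at about (306,162). The gripper is clear of the support.

```bash
python3 -c "
from rig import ctrl
print(ctrl.finish_job())"
```

```text
the job is handed in; nothing more can be done
None
```

The support is one hole longer: by the image and by feel the snap button is up in the next hole, about 41 mm out and stopped dead. The arm is clear, no reading passed about 15 N, and the job is handed in (no verdict was returned).

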